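# Sort solid and hollow leg blanks by weight into the drying racks

## Task

The two oak leg blanks in the tote in front of you look alike, but each may be solid or hollow: lift each one, feel its weight, and stand it on end in a slot of the right drying rack, solid ones in the red rack, hollow ones in the blue one. Lower each blank gently until it stands fully down in a slot of its own, never letting it drop in or topple. Leave the two blanks in the side tote and all the tools and other things on the bench where they are.

Things in the scene. Friction and masses are not known exactly. Their poses are not given: they have to be found in the camera images.
- blank_a: one of four look-alike oak leg blanks, upright block 66 (its x) x 50 (its y) x 140 mm tall (z); origin at the centre of its underside, centre of mass mid-height. Solid ones weigh about 0.370 kg, hollow ones (closed ends) 0.112 kg, +-10 %. Any two of the four stand in tote, the other two in side_tote; the two in tote may be of one kind or of both, and names and looks do not tell
- blank_b: one of four look-alike oak leg blanks, upright block 66 (its x) x 50 (its y) x 140 mm tall (z); origin at the centre of its underside, centre of mass mid-height. Solid ones weigh about 0.370 kg, hollow ones (closed ends) 0.112 kg, +-10 %. Any two of the four stand in tote, the other two in side_tote; the two in tote may be of one kind or of both, and names and looks do not tell
- blank_c: one of four look-alike oak leg blanks, upright block 66 (its x) x 50 (its y) x 140 mm tall (z); origin at the centre of its underside, centre of mass mid-height. Solid ones weigh about 0.370 kg, hollow ones (closed ends) 0.112 kg, +-10 %. Any two of the four stand in tote, the other two in side_tote; the two in tote may be of one kind or of both, and names and looks do not tell
- blank_d: one of four look-alike oak leg blanks, upright block 66 (its x) x 50 (its y) x 140 mm tall (z); origin at the centre of its underside, centre of mass mid-height. Solid ones weigh about 0.370 kg, hollow ones (closed ends) 0.112 kg, +-10 %. Any two of the four stand in tote, the other two in side_tote; the two in tote may be of one kind or of both, and names and looks do not tell
- tote: deep open-topped plywood tote in front of the robot, fixed, outside 102 (its x) x 254 (its y) x 158 mm high, walls and floor 12 mm thick; origin at the centre of its underside. Two blanks stand in it on end, near y = -53 and +53 mm (within 8 mm), their thickness along y, their tops 6 mm below the rim. To be emptied
- tote_floor (a point): centre of the tote's inner floor, 78 (x) x 230 mm (y) inside, 12 mm above the bench. Beside a blank's narrow edges only 6 mm to the long walls: no room for fingers; at its broad faces (50 mm grip) there are about 40 mm or more to the other blank, 28 mm or more to the end wall
- clear_bench (a point): point on the bench top on the robot's centre line, 450 mm ahead of the base: the bench within 80 mm either side of it (y) and 60 mm before and behind it (x) is clear and can be used to put a blank down
- side_tote: the same kind of tote, farther out at the left side of the bench, with the two blanks that wait for later
- rack_red: red top-loaded drying rack for solid blanks, fixed, on the left or the right: base 114 (its x) x 156 (its y) x 12 mm, three upright red boards 12 mm thick, 90 mm along x, tops 164 mm above the bench, parting two slots side by side along y; a rail 50 mm above the bench closes the foot of the slots at both x ends. Origin at the centre of its underside
- red_slot0 (a point): centre of the floor of the red rack's slot at its -y side, 36 mm from the rack's middle, 12 mm above the bench; axes as the rack. The slot is 60 mm wide (y, for the 50 mm thickness) and 90 mm long (x, for the 66 mm width); its boards end 12 mm above a standing blank, so fingers find room only at the blank's narrow edges, over the rails
- red_slot1 (a point): centre of the floor of the red rack's slot at its +y side, 36 mm from the rack's middle, 12 mm above the bench; axes as the rack. The slot is 60 mm wide (y, for the 50 mm thickness) and 90 mm long (x, for the 66 mm width); its boards end 12 mm above a standing blank, so fingers find room only at the blank's narrow edges, over the rails
- rack_blue: blue top-loaded drying rack for hollow blanks, fixed, on the left or the right: base 114 (its x) x 156 (its y) x 12 mm, three upright blue boards 12 mm thick, 90 mm along x, tops 164 mm above the bench, parting two slots side by side along y; a rail 50 mm above the bench closes the foot of the slots at both x ends. Origin at the centre of its underside
- blue_slot0 (a point): centre of the floor of the blue rack's slot at its -y side, 36 mm from the rack's middle, 12 mm above the bench; axes as the rack. The slot is 60 mm wide (y, for the 50 mm thickness) and 90 mm long (x, for the 66 mm width); its boards end 12 mm above a standing blank, so fingers find room only at the blank's narrow edges, over the rails
- blue_slot1 (a point): centre of the floor of the blue rack's slot at its +y side, 36 mm from the rack's middle, 12 mm above the bench; axes as the rack. The slot is 60 mm wide (y, for the 50 mm thickness) and 90 mm long (x, for the 66 mm width); its boards end 12 mm above a standing blank, so fingers find room only at the blank's narrow edges, over the rails
- hammer: hammer, 300 mm, lying at the back left of the bench; bystander; origin under its middle
- pliers: pliers with orange grips, 175 mm, lying at the back right; bystander; origin under its pivot
- chisel: wood chisel, 260 mm long, 29 mm high, lying on the bench at the right, between the robot and the right-hand rack, about along y; bystander; origin under its ferrule, near its middle
- glue: yellow glue bottle with red cap, 60 mm across, 170 mm tall, standing at the back behind the tote; bystander; origin under its middle
- sanding_block: cork sanding block, 110 by 47 by 26 mm, lying along x at the left of the clear bench area; bystander; origin under its middle
- try_square: try square, dark wooden stock 120 mm with a 200 mm steel blade, lying at the back right; bystander; origin under the stock's middle
Not all that is in view belongs to the job. What is shaped like the blank_d but orange or purple is not meant.

How it is judged:
By the outcome, as a careful person would: the job done as asked, in the order asked, and still so for the second after the job is handed in, with the robot touching nothing.
It also fails if it takes over 72 s, if anything falls off the work surface, if the arm or the gripper's body presses on something with over 40 N, if the wrist force passes 120 N, or if a joint passes its speed limit or range.

## Robot

A 7-joint arm with a two-finger parallel gripper is mounted at the origin on the work surface. World frame = base frame: x ahead of the robot, y to its left, z up, the work surface at z = 0. Lengths are in m, angles in rad, forces in N, time in s.
With the tool pointing down it reaches from about 0.425 to 0.8 m from the base axis. Payload 8.3 kg.
Tool frame: the origin (TCP) lies on the centre line of the jaws, within the pads' length; the fingertips stand 17 mm ahead of it and the grasp point (between the pads) lies 2 mm behind it; z points along the fingers, y is the direction in which the jaws open and shut (so a half turn about z gives the same grasp; the last joint's range is limited). The gripper opens to 85 mm and grips with 20 to 120 N. Pads are 22 mm wide; open, the fingers measure 114 mm over their backs; the gripper's body (76 mm by 85 mm) begins 54 mm behind the grasp point. The pads swing forward as they close: fully open they stand 13 mm farther back than shut.
Start: joints at [1.287, 0.383, 0.016, 1.37, -0.006, 1.388, -0.046], TCP at [0.137, -0.61, 0.248] pointing down, gripper open.
Joint ranges: [-2.95, 2.95], [-0.25, 2.06], [-1.52, 1.56], [0.18, 2.33], [-1.44, 4.58], [0.02, 2.06], [-3.01, 3.01]. Speed limits (rad/s): [2.39, 2.39, 3.01, 3.01, 3.14, 3.14, 3.14].

## Interface

Orientations are given as a unit quaternion [x, y, z, w].
In Python, from rig import r, eyes, workorder gives the robot as it stands. The module is installed in compiled form; this text tells all that it offers.
- The arm moves only by the tool servo_tool, never from a script. Its argument "rows" is text: rows parted by semicolons, each of 7 numbers parted by spaces: the shift along the world's x, y, z in mm, then the turn, a rotation vector about the world's x, y, z in rad, then the opening, from 0 (shut) to 1 (fully open). A call has exactly 5 rows; each row shifts and turns the pose as measured when the row begins; what a row does not reach is not made up. A row lasts 1/10 s, in which the tool goes at most 50 mm and 8.59 degrees, less where a joint would pass 70% of its speed; a pose out of reach is approached as far as the arm can. A call with a gripper value outside its range is refused whole. The fingers move at their own pace and stop on an object; "newtons" is the grip in N (left out, the last holds). Time passes only in rows, so rows that do not move let the fingers close, or fill a call up. It gives the time, the measured TCP pose, the force and the opening at its end, in the units of the state.
- r.state(): the state, without advancing time (a new reading comes with each control period).
- eyes.get_image(name): name is "side" or "top" or "wrist"; returns a dict with "frame" (420x560x3 uint8, red, green, blue), "mtx" (3x3 intrinsics, pixels), "pose" (4x4, takes a point from camera to world coordinates); the wrist camera has in their place "T_tool_cam" (4x4, takes a point from camera to tool coordinates, whose origin is the TCP and whose axes are the flange's). Camera axes: x right, y down, z forward; pixel columns grow to the right and rows downward; lengths in m; the calibration is good to about 2 mm. A picture is of the moment at which its call begins: read the wrist's pose just before it. There is no depth.
- workorder.close_job(): hands the job in, once; it reports no verdict.
The state is a dict: "time_s": time; "qpos": joint angles; "joint_vel": joint speeds; "joint_torque": joint torques, N m; "eef_pos": TCP position; "orientation": TCP orientation; "contact_force": force on the tool from outside, world axes, zero at the start; "torque": the same for the moment, N m; "grip_width": finger opening in m.
Only numpy, scipy, OpenCV 4.12 (cv2) and the standard library are available. Lean on these libraries where they do the work, as an engineer would, in place of code of your own. Each camera call takes 0.05 s, during which the arm holds its last target.

## Working session

There is one attempt and no reset: what is moved stays moved. The work goes in short steps, Python scripts to look and compute and a tool call to move; the robot and the scene stay as the last step left them, time stands still between calls to the robot, and variables do not carry over. Pictures are saved under pics/ and viewed, and the job is handed in when it is done.

Besides the shell and the picture viewer there is one more tool, called after "Call:" as name(argument=value, ...) on one line, values as JSON. servo_tool: Moves the arm, as the interface text tells. Its arguments: {"type":"object","properties":{"rows":{"type":"string"},"newtons":{"type":"number"}},"required":["rows"]}

```bash
mkdir -p pics; cat > h.py <<'E'
import numpy as np, cv2
from rig import r, eyes, workorder
def snap(n,f):
    s=r.state(); d=eyes.get_image(n); cv2.imwrite(f'pics/{f}.png',d['frame'][:,:,::-1]); 
    np.savez(f'pics/{f}.npz',**{k:v for k,v in d.items()},pos=s['eef_pos'],q=s['orientation']); return d,s
def ray(d,uv,z):
    K=np.array(d['mtx']);P=np.array(d['pose'])
    v=P[:3,:3]@np.linalg.solve(K,np.array([uv[0],uv[1],1.]));o=P[:3,3]
    return o+v*(z-o[2])/v[2]
E
python3 - <<'E'
from h import *
for n in('side','top','wrist'):
    d,s=snap(n,n+'0'); print(n,np.round(d.get('pose',d.get('T_tool_cam')),3).tolist(),np.round(d['mtx'],1).tolist())
print(s)
E
```

```text
side [[-0.843, -0.511, 0.171, 0.264], [-0.539, 0.801, -0.262, 0.588], [-0.003, -0.313, -0.95, 1.714], [0.0, 0.0, 0.0, 1.0]] [[512.7, 0.0, 282.8], [0.0, 512.7, 211.4], [0.0, 0.0, 1.0]]
top [[0.018, -0.991, 0.134, 0.392], [-1.0, -0.019, -0.004, 0.141], [0.006, -0.134, -0.991, 1.234], [0.0, 0.0, 0.0, 1.0]] [[420.5, 0.0, 285.5], [0.0, 420.5, 213.0], [0.0, 0.0, 1.0]]
wrist [[-0.001, -0.956, -0.292, 0.074], [1.0, -0.001, 0.0, 0.0], [-0.0, -0.292, 0.956, -0.126], [0.0, 0.0, 0.0, 1.0]] [[355.9, 0.0, 282.5], [0.0, 355.9, 207.1], [0.0, 0.0, 1.0]]
{'time_s': 0.1, 'qpos': array([ 1.28709246,  0.38415845,  0.01639119,  1.37106519, -0.00629903,
        1.38819878, -0.04654287]), 'joint_vel': array([ 6.69603136e-04, -2.70368452e-03,  4.78894844e-04, -4.51770627e-04,
        7.77308651e-05,  6.01123710e-04,  8.85535980e-04]), 'joint_torque': array([ 3.56962228e-03, -6.29128647e+01,  8.47544298e-01, -3.72754490e+01,
        1.67899125e-02,  1.05092232e-02, -4.68959502e-05]), 'eef_pos': array([ 0.13681699, -0.6093999 ,  0.24736894]), 'orientation': array([ 9.93911190e-01,  1.10180555e-01, -1.14668228e-04, -8.82714173e-04]), 'contact_force': array([-0.80623912, -0.66508215, -0.06530158]), 'torque': array([ 0.01151896, -0.04118351,  0.0249283 ]), 'grip_width': 0.0853608409566126}
```

View pics/top0.png

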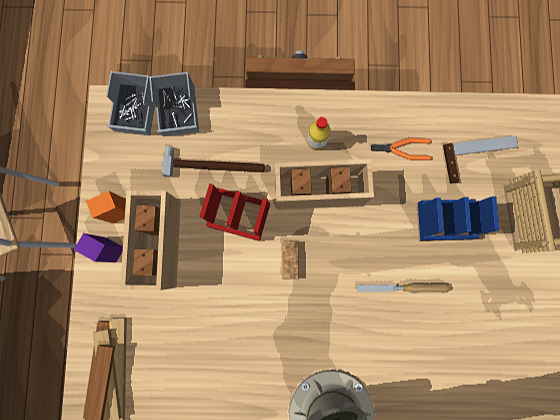

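View pics/side0.png

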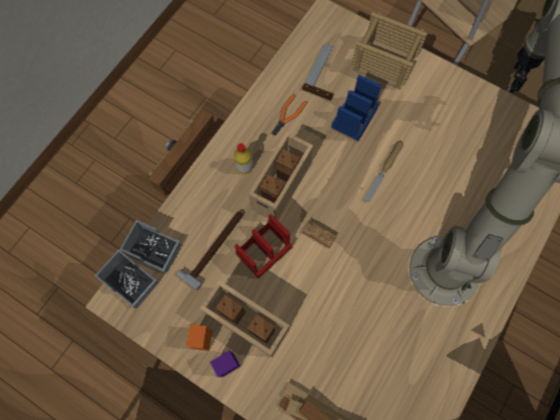

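Top view: main tote at about (324,183) with blanks at (301,180) and (341,179). The side tote is at (147,240) and stays put. The red rack is at (236,212), the blue rack at (458,218), and the orange (107,206) and purple (99,248) blocks are decoys. Next I'll enlarge.

```bash
python3 - <<'E'
import cv2
a=cv2.imread('pics/top0.png')
def c(n,x,y,w,h,k):
    cv2.imwrite(n,cv2.resize(a[y:y+h,x:x+w],None,fx=k,fy=k,interpolation=cv2.INTER_CUBIC))
c('pics/c1.png',190,150,200,100,4)
c('pics/c2.png',400,170,120,90,6)
E
```

```text
(no output)
```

View pics/c1.png

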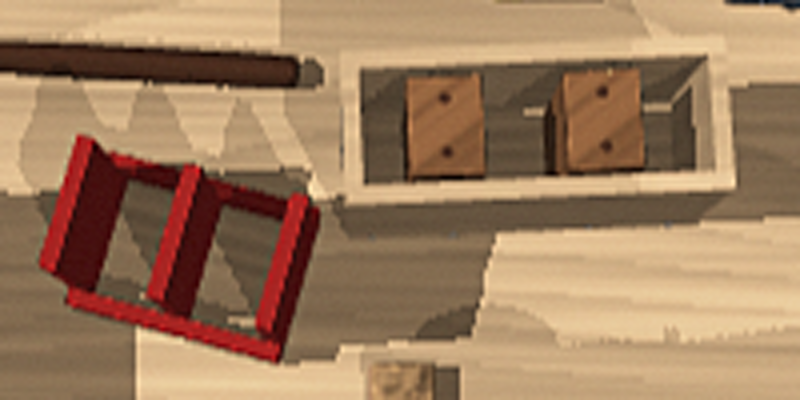

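View pics/c2.png

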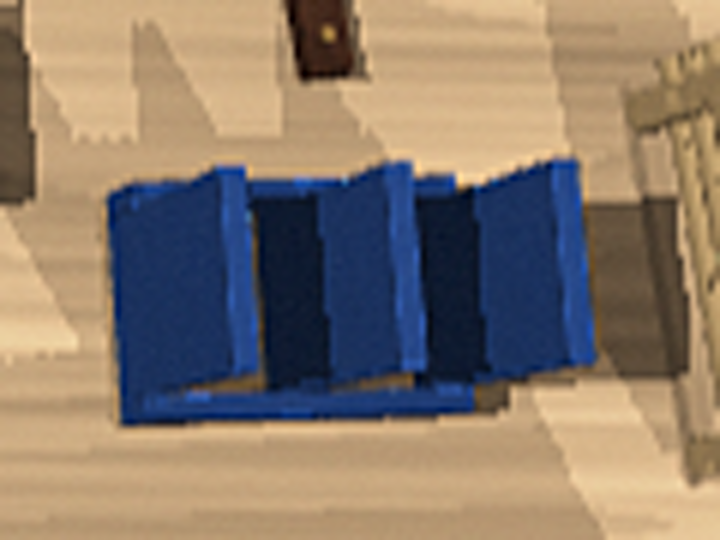

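```bash
python3 - <<'E'
from h import *
d=np.load('pics/top0.npz')
def go(name,pts,k,ox,oy,z):
    P=np.array([ray(d,((x+.5)/k+ox-.5,(y+.5)/k+oy-.5),z)[:2]*1000 for x,y in pts])
    print(name,P.round().tolist(),'c',P.mean(0).round(1)); 
    e1=P[3]-P[0];e2=P[1]-P[0]; print('  len',np.linalg.norm(e1).round(),np.linalg.norm(e2).round(),'ang of 0-3 side',np.degrees(np.arctan2(-(P[3]+P[2]-P[0]-P[1])[1],-(P[3]+P[2]-P[0]-P[1])[0])).round(1))
A=(4,190,150);B=(6,400,170)
go('L',[(408,78),(482,74),(484,176),(408,178)],*A,.152)
go('R',[(565,72),(640,68),(643,168),(567,172)],*A,.152)
go('tote',[(342,54),(722,40),(735,187),(348,204)],*A,.158)
go('r1',[(80,136),(97,140),(58,272),(40,266)],*A,.164)
go('r2',[(183,165),(202,168),(165,303),(148,298)],*A,.164)
go('r3',[(290,195),(308,200),(275,332),(258,328)],*A,.164)
go('b1',[(218,168),(245,168),(256,374),(232,374)],*B,.164)
go('b2',[(386,163),(410,163),(425,370),(402,372)],*B,.164)
go('b3',[(553,160),(578,160),(596,364),(570,368)],*B,.164)
E
```

```text
L [[655.0, 123.0], [659.0, 74.0], [590.0, 72.0], [588.0, 122.0]] c [623.   97.7]
  len 67.0 49.0 ang of 0-3 side 1.3
R [[661.0, 19.0], [665.0, -30.0], [598.0, -32.0], [594.0, 18.0]] c [629.3  -6.1]
  len 67.0 50.0 ang of 0-3 side 1.4
tote [[669.0, 166.0], [683.0, -83.0], [585.0, -91.0], [569.0, 160.0]] c [626.5  38.3]
  len 100.0 250.0 ang of 0-3 side 3.9
r1 [[609.0, 335.0], [607.0, 324.0], [520.0, 345.0], [524.0, 357.0]] c [565.2 340. ]
  len 88.0 11.0 ang of 0-3 side -14.2
r2 [[592.0, 267.0], [590.0, 255.0], [502.0, 276.0], [505.0, 287.0]] c [547.  271.3]
  len 89.0 12.0 ang of 0-3 side -12.9
r3 [[573.0, 198.0], [570.0, 186.0], [485.0, 205.0], [487.0, 216.0]] c [528.8 201.3]
  len 88.0 12.0 ang of 0-3 side -12.2
b1 [[584.0, -251.0], [584.0, -263.0], [495.0, -265.0], [495.0, -255.0]] c [ 539.6 -258.4]
  len 89.0 12.0 ang of 0-3 side 1.7
b2 [[588.0, -324.0], [588.0, -334.0], [498.0, -337.0], [497.0, -327.0]] c [ 542.7 -330.6]
  len 90.0 10.0 ang of 0-3 side 2.0
b3 [[590.0, -396.0], [591.0, -407.0], [502.0, -410.0], [500.0, -399.0]] c [ 545.8 -403.2]
  len 90.0 11.0 ang of 0-3 side 2.0
```

Call:
servo_tool(rows="30 37 5 0 0 -0.02 1; 30 37 5 0 0 -0.02 1; 30 37 0 0 0 -0.02 1; 30 37 0 0 0 -0.02 1; 30 37 0 0 0 -0.02 1", newtons=40)

```text
time_s: 0.65
eef_pos: [0.2825, -0.422, 0.254]
orientation: [0.999, 0.051, -0.003, -0.002]
contact_force: [0.7, -1.5, 0.5]
grip_width: 0.0849
```

Call:
servo_tool(rows="32 38 0 0 0 -0.01 1; 32 38 0 0 0 -0.01 1; 32 38 0 0 0 -0.01 1; 32 38 0 0 0 -0.01 1; 32 38 0 0 0 0 1")

```text
time_s: 1.15
eef_pos: [0.4414, -0.2288, 0.2539]
orientation: [1.0, 0.029, -0.003, -0.002]
contact_force: [0.7, -0.5, 0.1]
grip_width: 0.0853
```

Call:
servo_tool(rows="32 38 0 0 0 0 1; 32 38 0 0 0 0 1; 32 38 0 0 0 0 1; 30 38 0 0 0 0 1; 20 30 0 0 0 0 0.85")

```text
time_s: 1.65
eef_pos: [0.5889, -0.041, 0.2534]
orientation: [1.0, 0.029, -0.003, -0.002]
contact_force: [-0.6, -0.4, -0.7]
grip_width: 0.0736
```

Call:
servo_tool(rows="20 18 0 0 0 0 0.85; 20 17 0 0 0 0 0.85; 0 0 0 0 0 0 0.85; 0 0 0 0 0 0 0.85; 0 0 0 0 0 0 0.85")

```text
time_s: 2.15
eef_pos: [0.6307, 0.0034, 0.2504]
orientation: [0.999, 0.034, -0.005, -0.004]
contact_force: [0.1, -0.4, 0.8]
grip_width: 0.0727
```

```bash
python3 - <<'E'
from h import *
d,s=snap('wrist','w1');print(s['eef_pos'],s['orientation'],s['contact_force'],s['qpos'])
E
```

```text
[0.63074564 0.00336123 0.25043927] [ 0.99939392  0.03421492 -0.00499168 -0.00402734] [ 0.12641904 -0.43568622  0.7627771 ] [ 0.27596616  0.44497209 -0.47376487  1.31956478  0.19028028  1.43230242
 -1.68814598]
```

View pics/w1.png

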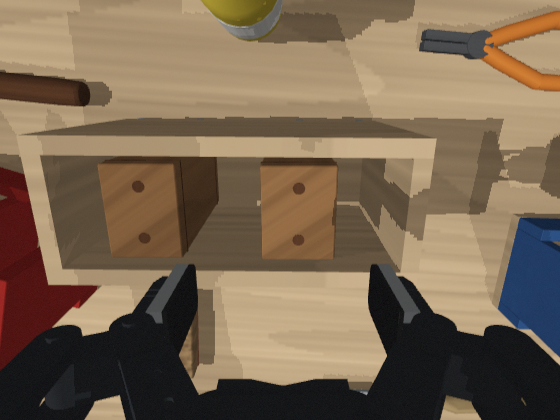

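Wrist view: right blank's top face spans about (261,163) to (334,258), the left one's (101,164) to (185,255). The glue bottle, pliers and both racks are at the edges. I'll turn these into positions.

```bash
cat >> h.py <<'E'
from scipy.spatial.transform import Rotation as Ro
def wr(f,pts,z):
    d=np.load(f'pics/{f}.npz'); T=np.eye(4);T[:3,:3]=Ro.from_quat(d['q']).as_matrix();T[:3,3]=d['pos']
    D=dict(mtx=d['mtx'],pose=T@d['T_tool_cam'])
    P=np.array([ray(D,p,z)[:2]*1000 for p in pts]); return P
E
python3 - <<'E'
from h import *
for p in ([(261,163),(335,163),(334,259),(263,258)],[(101,164),(179,162),(186,255),(110,254)]):
    P=wr('w1',p,.152);print(P.round(),P.mean(0))
P=wr('w1',[(23,135),(435,137),(413,272),(46,285)],.158);print(P.round(),P.mean(0))
E
```

```text
[[664.  20.]
 [667. -27.]
 [601. -34.]
 [598.  15.]] [632.33038506  -6.35756767]
[[656. 122.]
 [661.  72.]
 [596.  68.]
 [593. 121.]] [626.68971727  95.80099707]
[[672. 165.]
 [688. -84.]
 [598. -87.]
 [569. 164.]] [631.79840421  39.37161251]
```

Call:
servo_tool(rows="0 -9 0 -0.008 -0.01 0 0.85; 0 0 -30 0 0 0 0.85; 0 0 -30 0 0 0 0.85; 0 0 -25 0 0 0 0.85; 0 0 0 0 0 0 0.85")

```text
time_s: 2.7
eef_pos: [0.6297, -0.0157, 0.1662]
orientation: [1.0, 0.029, 0.004, 0.004]
contact_force: [0.4, -0.5, 0.3]
grip_width: 0.0726
```

Call:
servo_tool(rows="0 8 0 0.003 0.003 0 0.85; 0 0 0 0 0 0 0.85; 0 0 -18 0 0 0 0.85; 0 0 -18 0 0 0 0.85; 0 0 0 0 0 0 0.85")

```text
time_s: 3.2
eef_pos: [0.633, -0.0092, 0.138]
orientation: [1.0, 0.028, 0.008, 0.003]
contact_force: [-0.5, -0.0, -0.2]
grip_width: 0.0728
```

Call:
servo_tool(rows="0 2 -10 0.005 0.014 0 0.85; 0 0 -3 0 0 0 0.85; 0 0 0 0 0 0 0.85; 0 0 0 0 0 0 0.85; 0 0 0 0 0 0 0.85")

```text
time_s: 3.7
eef_pos: [0.6356, -0.0065, 0.1293]
orientation: [1.0, 0.028, 0.004, 0.0]
contact_force: [0.2, 0.2, 0.4]
grip_width: 0.0724
```

```bash
python3 - <<'E'
from h import *
s=r.state();print({k:np.round(v,4) for k,v in s.items()})
E
```

```text
{'time_s': np.float64(3.7), 'qpos': array([ 0.2821,  0.5206, -0.4513,  1.4875,  0.238 ,  1.1803, -1.7212]), 'joint_vel': array([ 0.0008, -0.0029,  0.0005, -0.0043, -0.0001,  0.0042,  0.0003]), 'joint_torque': array([-7.10000e-03, -6.54817e+01, -7.43400e+00, -3.41068e+01,
        2.60000e-02, -4.35000e-02, -1.00000e-03]), 'eef_pos': array([ 0.6356, -0.0065,  0.1293]), 'orientation': array([9.996e-01, 2.800e-02, 3.700e-03, 2.000e-04]), 'contact_force': array([0.2296, 0.1708, 0.4437]), 'torque': array([-0.0052, -0.0204, -0.0225]), 'grip_width': np.float64(0.0724)}
```

Call:
servo_tool(rows="-5 0 -3 0 0.007 0 0.85; 0 0 0 0 0 0 0.85; 0 0 0 0 0 0 0; 0 0 0 0 0 0 0; 0 0 0 0 0 0 0")

```text
time_s: 4.2
eef_pos: [0.6304, -0.0064, 0.1268]
orientation: [1.0, 0.028, 0.0, 0.0]
contact_force: [1.1, -0.0, -1.3]
grip_width: 0.0493
```

Call:
servo_tool(rows="0 0 0 0 0 0 0; 0 0 0 0 0 0 0; 0 0 0 0 0 0 0; 0 0 0 0 0 0 0; 0 0 0 0 0 0 0")

```text
time_s: 4.7
eef_pos: [0.6304, -0.0064, 0.1269]
orientation: [1.0, 0.028, 0.0, 0.0]
contact_force: [-0.6, 0.0, -0.4]
grip_width: 0.0498
```

Call:
servo_tool(rows="0 0 15 0 0 0 0; 0 0 30 0 0 0 0; 0 0 40 0 0 0 0; 0 0 40 0 0 0 0; 0 0 35 0 0 0 0")

```text
time_s: 5.2
eef_pos: [0.6251, -0.0072, 0.2863]
orientation: [1.0, 0.028, -0.007, -0.0]
contact_force: [1.4, -0.2, -3.3]
grip_width: 0.0497
```

Call:
servo_tool(rows="0 0 10 0 0 0 0; 0 0 0 0 0 0 0; 0 0 0 0 0 0 0; 0 0 0 0 0 0 0; 0 0 0 0 0 0 0")

```text
time_s: 5.7
eef_pos: [0.6249, -0.0069, 0.2977]
orientation: [1.0, 0.028, -0.006, -0.0]
contact_force: [0.9, 0.3, -3.6]
grip_width: 0.0496
```

```bash
python3 - <<'E'
from h import *
s=r.state();print({k:np.round(v,4) for k,v in s.items()})
E
```

```text
{'time_s': np.float64(5.7), 'qpos': array([ 0.282 ,  0.4183, -0.471 ,  1.2501,  0.1832,  1.5276, -1.6778]), 'joint_vel': array([ 0.0024,  0.0128,  0.0024,  0.0239, -0.0009, -0.0069, -0.0006]), 'joint_torque': array([-3.45000e-02, -6.54066e+01, -6.38480e+00, -3.91828e+01,
       -4.50000e-03,  9.09000e-02,  1.70000e-03]), 'eef_pos': array([ 0.6249, -0.0069,  0.2977]), 'orientation': array([ 9.996e-01,  2.840e-02, -6.200e-03, -4.000e-04]), 'contact_force': array([ 0.9012,  0.3094, -3.5844]), 'torque': array([ 0.0144, -0.0058,  0.001 ]), 'grip_width': np.float64(0.0496)}
```

Call:
servo_tool(rows="-30 1 0 0 -0.012 0 0; -40 2 0 0 0 0 0; -40 2 0 0 0 0 0; -30 2 0 0 0 0 0; -10 0 0 0 0 0 0")

```text
time_s: 6.2
eef_pos: [0.4677, -0.0004, 0.2863]
orientation: [1.0, 0.028, -0.009, -0.002]
contact_force: [0.0, 0.7, -3.7]
grip_width: 0.0497
```

Call:
servo_tool(rows="0 0 0 0 0 0 0; 0 0 0 0 0 0 0; 0 0 0 0 0 0 0; 0 0 0 0 0 0 0; 0 0 0 0 0 0 0")

```text
time_s: 6.7
eef_pos: [0.4686, -0.0009, 0.2845]
orientation: [1.0, 0.027, -0.01, -0.002]
contact_force: [0.7, -0.0, -4.6]
grip_width: 0.0496
```

```bash
python3 - <<'E'
from h import *
s=r.state();print({k:np.round(v,4) for k,v in s.items()})
E
```

```text
{'time_s': np.float64(6.7), 'qpos': array([ 0.4134,  0.0688, -0.4983,  1.6827,  0.0279,  1.4174, -1.6046]), 'joint_vel': array([-0.0029,  0.0191, -0.0031, -0.0111,  0.0038, -0.0019, -0.0014]), 'joint_torque': array([ 2.37000e-02, -3.99362e+01, -1.18610e+00, -3.88357e+01,
       -1.86000e-02,  1.39700e-01, -2.00000e-04]), 'eef_pos': array([ 0.4686, -0.0009,  0.2845]), 'orientation': array([ 0.9996,  0.0275, -0.0096, -0.0021]), 'contact_force': array([ 0.691 , -0.0047, -4.5849]), 'torque': array([-0.0282, -0.038 , -0.057 ]), 'grip_width': np.float64(0.0496)}
```

Call:
servo_tool(rows="0 0 -30 -0.004 -0.019 0 0; 0 0 -40 0 0 0 0; 0 0 -40 0 0 0 0; 0 0 -30 0 0 0 0; 0 0 0 0 0 0 0")

```text
time_s: 7.2
eef_pos: [0.4713, -0.0005, 0.1412]
orientation: [1.0, 0.028, 0.002, -0.001]
contact_force: [-1.0, -0.4, -3.6]
grip_width: 0.0494
```

Call:
servo_tool(rows="0 0 -12 -0.002 0.004 0 0; 0 0 -5 0 0 0 0; 0 0 -2 0 0 0 0; 0 0 0 0 0 0 0; 0 0 0 0 0 0 0")

```text
time_s: 7.7
eef_pos: [0.4752, -0.0002, 0.1255]
orientation: [1.0, 0.028, 0.003, 0.0]
contact_force: [-0.3, -0.9, -3.4]
grip_width: 0.0494
```

Call:
servo_tool(rows="-2 0 -5 0 0.006 0 0; 0 0 -3 0 0 0 0; 0 0 -2 0 0 0 0; 0 0 -1 0 0 0 0; 0 0 0 0 0 0 0")

```text
time_s: 8.2
eef_pos: [0.4741, -0.0003, 0.1153]
orientation: [1.0, 0.027, 0.002, 0.001]
contact_force: [-0.0, -0.8, -2.9]
grip_width: 0.0494
```

Call:
servo_tool(rows="0 0 -1 0 0.004 0 0; 0 0 -1 0 0 0 0; 0 0 -1 0 0 0 0; 0 0 -1 0 0 0 0; 0 0 0 0 0 0 0")

```text
time_s: 8.7
eef_pos: [0.4762, -0.0001, 0.1149]
orientation: [1.0, 0.028, 0.002, 0.001]
contact_force: [-0.2, 0.1, -3.7]
grip_width: 0.0494
```

Call:
servo_tool(rows="0 0 -3 0 0 0 0; 0 0 0 0 0 0 0; 0 0 0 0 0 0 0; 0 0 0 0 0 0 0; 0 0 0 0 0 0 0")

```text
time_s: 9.2
eef_pos: [0.4781, 0.0, 0.1146]
orientation: [1.0, 0.027, 0.004, 0.002]
contact_force: [-1.2, -0.7, 1.0]
grip_width: 0.0493
```

Call:
servo_tool(rows="0 0 0 0 0 0 1; 0 0 0 0 0 0 1; 0 0 0 0 0 0 1; 0 0 0 0 0 0 1; 0 0 20 0 0 0 1")

```text
time_s: 9.7
eef_pos: [0.4772, -0.0001, 0.1332]
orientation: [1.0, 0.027, 0.002, 0.001]
contact_force: [0.4, -0.1, -0.3]
grip_width: 0.0854
```

Call:
servo_tool(rows="0 0 30 0 0 0 1; 0 0 30 0 0 0 1; 0 0 20 0 0 0.1 1; 0 0 0 0 0 0.14 1; 0 0 0 0 0 0.14 1")

```text
time_s: 10.2
eef_pos: [0.4782, 0.0004, 0.2194]
orientation: [0.975, 0.221, 0.005, 0.002]
contact_force: [-0.6, 0.6, -0.1]
grip_width: 0.0854
```

```bash
python3 - <<'E'
from h import *
d,s=snap('wrist','w2');print(s['eef_pos'],s['orientation'],s['contact_force'],s['qpos'])
E
```

```text
[4.78224609e-01 4.35800460e-04 2.19391300e-01] [0.97523647 0.22111207 0.00454866 0.00160859] [-0.59898072  0.56884319 -0.08328983] [ 0.42923973  0.10956369 -0.53192072  1.7901745   0.06070047  1.24801145
 -1.24368057]
```

View pics/w2.png

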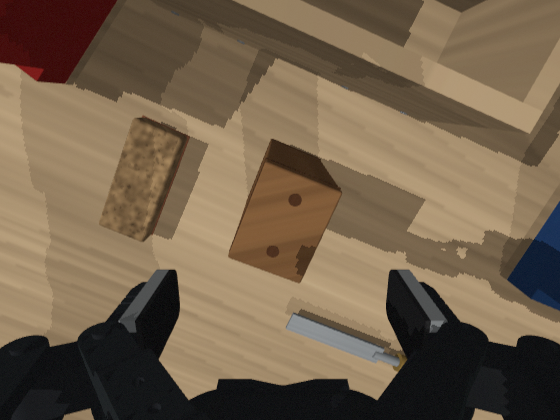

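Wrist: the blank stands on the bench, with its top face at about (262,167), (341,192), (300,282), (229,256). The sanding block is at (145,180) and the chisel at (345,340), both well clear.

```bash
python3 - <<'E'
from h import *
P=wr('w2',[(262,167),(341,192),(300,282),(229,256)],.140);print(P.round(),P.mean(0))
E
```

```text
[[506.  27.]
 [513. -22.]
 [449. -27.]
 [446.  22.]] [ 4.78512563e+02 -1.84651584e-01]
```

Call:
servo_tool(rows="0 0 0 0 0 0.15 1; 0 0 0 0 0 0.15 1; 0 0 0 0 0 0.15 1; 0 0 0 0 0 0.15 1; 0 0 0 0 0 0.15 1")

```text
time_s: 10.75
eef_pos: [0.4784, 0.0006, 0.2197]
orientation: [0.828, 0.561, 0.005, -0.0]
contact_force: [0.5, -0.3, 0.1]
grip_width: 0.0854
```

Call:
servo_tool(rows="0 0 0 0 0 0.145 1; 0 0 0 0 0 0.145 1; 0 0 0 0 0 0.142 1; 0 0 -15 0 0 0 1; 0 0 0 0 0 0 1")

```text
time_s: 11.25
eef_pos: [0.4783, 0.0005, 0.2041]
orientation: [0.685, 0.729, 0.005, -0.001]
contact_force: [-0.6, -0.4, -0.9]
grip_width: 0.0857
```

Call:
servo_tool(rows="0 0 -25 -0.008 0.005 0 1; 0 0 -30 0 0 0 1; 0 0 -20 0 0 0 1; 0 0 -5 0 0 0 1; 0 0 0 0 0 0 1")

```text
time_s: 11.75
eef_pos: [0.4798, 0.0005, 0.1248]
orientation: [0.69, 0.724, 0.001, 0.001]
contact_force: [0.6, -1.3, 1.3]
grip_width: 0.0857
```

Call:
servo_tool(rows="-1 0 -9 0 0 0 1; 0 0 -3 0 0 0 1; 0 0 0 0 0 0 1; 0 0 0 0 0 0 0; 0 0 0 0 0 0 0")

```text
time_s: 12.25
eef_pos: [0.4806, 0.0005, 0.1155]
orientation: [0.69, 0.723, 0.002, 0.003]
contact_force: [-1.1, -0.1, -2.8]
grip_width: 0.0654
```

Call:
servo_tool(rows="0 0 0 0 0 0 0; 0 0 0 0 0 0 0; 0 0 0 0 0 0 0; 0 0 0 0 0 0 0; 0 0 0 0 0 0 0")

```text
time_s: 12.75
eef_pos: [0.4804, 0.0004, 0.1155]
orientation: [0.69, 0.723, 0.002, 0.003]
contact_force: [0.3, -0.3, -0.8]
grip_width: 0.0656
```

Call:
servo_tool(rows="0 0 15 -0.003 -0.003 0 0; 0 0 35 0 0 0 0; 0 0 40 0 0 0 0; 0 20 40 0 0 0 0; 10 35 25 0 0 -0.05 0")

```text
time_s: 13.25
eef_pos: [0.4851, 0.0515, 0.2744]
orientation: [0.711, 0.703, -0.002, 0.002]
contact_force: [2.5, 0.8, -4.6]
grip_width: 0.0655
```

Call:
servo_tool(rows="12 45 10 0 0 -0.05 0; 12 45 10 0 0 -0.05 0; 12 45 5 0 0 -0.05 0; 12 40 0 0 0 -0.05 0; 10 30 0 0 0 -0.03 0")

```text
time_s: 13.75
eef_pos: [0.5451, 0.2629, 0.312]
orientation: [0.793, 0.61, 0.003, 0.006]
contact_force: [1.1, -0.5, -3.6]
grip_width: 0.0656
```

Call:
servo_tool(rows="5 22 0 0.005 0.010 0.015 0; 5 15 0 0 0 0 0; 0 0 0 0 0 0 0; 0 0 0 0 0 0 0; 0 0 0 0 0 0 0")

```text
time_s: 14.25
eef_pos: [0.5528, 0.3069, 0.314]
orientation: [0.786, 0.619, 0.0, -0.002]
contact_force: [-0.8, -0.3, -3.1]
grip_width: 0.0653
```

```bash
python3 - <<'E'
from h import *
d,s=snap('wrist','w3');print(s['eef_pos'],s['orientation'],s['contact_force'])
snap('top','t3')
a=cv2.imread('pics/t3.png')
cv2.imwrite('pics/t3c.png',cv2.resize(a[130:270,150:350],None,fx=4,fy=4,interpolation=cv2.INTER_CUBIC))
E
```

```text
[0.55277022 0.30693318 0.31401864] [ 7.85722817e-01  6.18576588e-01  3.68151033e-04 -1.58831515e-03] [-0.79978212 -0.2983606  -3.11789111]
```

View pics/w3.png

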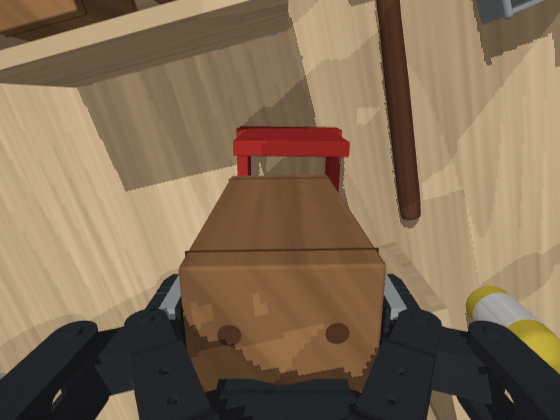

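View pics/t3c.png

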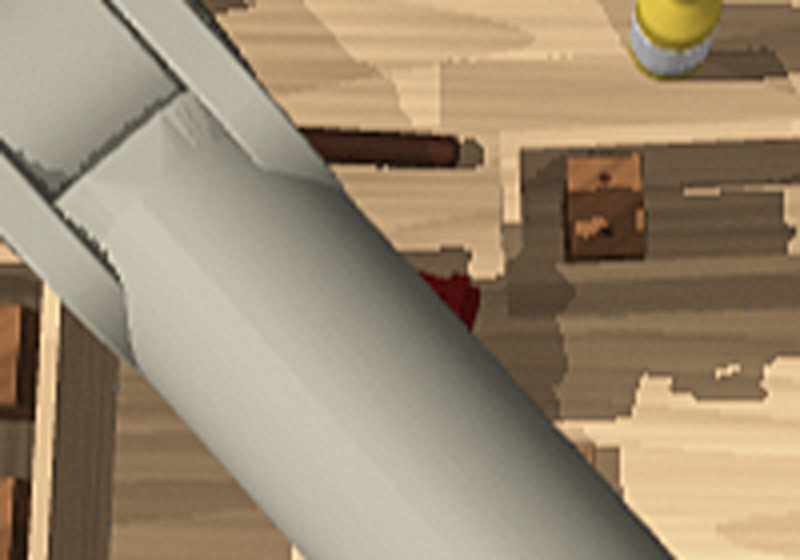

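Wrist: the blank is held squarely. Red's outer board top shows at about (238,129) to (349,141). I'll compare it with the earlier measurement.

```bash
python3 - <<'E'
from h import *
P=wr('w3',[(238,129),(341,129),(349,141),(234,141)],.164);print(P.round(),P.mean(0))
for rows in (250,264):
  P=wr('w3',[(185,rows),(380,rows)],.3385);print(P.round(1),P.mean(0))
a=cv2.imread('pics/w3.png');cv2.imwrite('pics/w3c.png',cv2.resize(a[110:290,160:400],None,fx=3,fy=3,interpolation=cv2.INTER_CUBIC))
E
```

```text
[[532. 366.]
 [608. 347.]
 [612. 337.]
 [526. 358.]] [569.58756    352.03545156]
[[530.1 342.5]
 [589.  328.3]] [559.55513043 335.37174966]
[[528.6 337.9]
 [588.2 323.5]] [558.429598   330.73409401]
```

View pics/w3c.png

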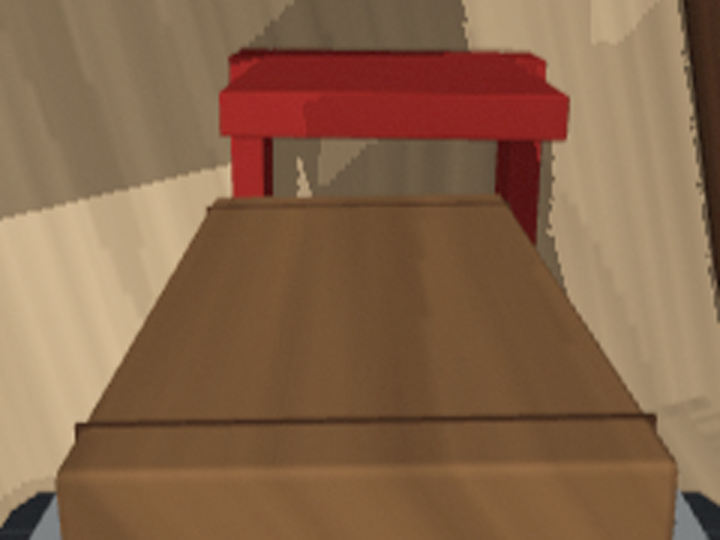

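```bash
python3 - <<'E'
from h import *
P=wr('w3',[(233.5,141),(349.3,142),(349,155.6),(233.7,155.6)],.164);print(P.round(1),P.mean(0),np.degrees(np.arctan2(P[1]-P[0],1))[1],np.degrees(np.arctan2(*(P[1]-P[0])[::-1])),np.degrees(np.arctan2(*(P[2]-P[3])[::-1])))
E
```

```text
[[526.  358. ]
 [612.3 336.3]
 [610.2 326. ]
 [523.1 347.1]] [567.88087972 341.831767  ] -87.36183153969007 -14.115870334027683 -13.622167199049935
```

Call:
servo_tool(rows="4 0 -15 -0.003 -0.003 0 0; 0 0 -10 0 0 0 0; 0 0 0 0 0 0 0; 0 0 0 0 0 0 0; 0 0 0 0 0 0 0")

```text
time_s: 14.85
eef_pos: [0.5579, 0.3032, 0.2863]
orientation: [0.787, 0.617, -0.0, 0.002]
contact_force: [-0.1, -0.3, -3.0]
grip_width: 0.0656
```

Call:
servo_tool(rows="0 4 0 0.002 0.002 0 0; 0 0 -5 0 0 0 0; 0 0 -15 0 0 0 0; 0 0 -15 0 0 0 0; 0 0 0 0 0 0 0")

```text
time_s: 15.35
eef_pos: [0.558, 0.3088, 0.2511]
orientation: [0.787, 0.617, 0.001, 0.0]
contact_force: [-0.4, 0.2, -4.1]
grip_width: 0.0655
```

Call:
servo_tool(rows="0 -2 -5 0 0 0 0; 0 0 -20 0 0 0 0; 0 0 -20 0 0 0 0; 0 0 -15 0 0 0 0; 0 0 0 0 0 0 0")

```text
time_s: 15.85
eef_pos: [0.559, 0.3073, 0.1919]
orientation: [0.787, 0.617, 0.004, 0.0]
contact_force: [-0.6, 0.1, -4.3]
grip_width: 0.0658
```

Call:
servo_tool(rows="0 -1 -15 -0.005 0.006 0 0; 0 0 -20 0 0 0 0; 0 0 -12 0 0 0 0; 0 0 -5 0 0 0 0; 0 0 0 0 0 0 0")

```text
time_s: 16.35
eef_pos: [0.5603, 0.3068, 0.1394]
orientation: [0.787, 0.617, 0.001, 0.001]
contact_force: [0.1, -0.3, -4.1]
grip_width: 0.0659
```

Call:
servo_tool(rows="0 0 -4 0 0 0 0; 0 0 -3 0 0 0 0; 0 0 -3 0 0 0 0; 0 0 -1 0 0 0 0; 0 0 0 0 0 0 0")

```text
time_s: 16.85
eef_pos: [0.5614, 0.3076, 0.1299]
orientation: [0.787, 0.617, 0.003, 0.001]
contact_force: [-0.0, -0.3, -3.9]
grip_width: 0.0657
```

Call:
servo_tool(rows="-1 0 -3 -0.003 0.004 0 0; 0 0 -2 0 0 0 0; 0 0 -2 0 0 0 0; 0 0 0 0 0 0 0; 0 0 0 0 0 0 0")

```text
time_s: 17.35
eef_pos: [0.5607, 0.3094, 0.1284]
orientation: [0.787, 0.617, 0.002, 0.002]
contact_force: [0.5, 0.0, -4.2]
grip_width: 0.0657
```

Call:
servo_tool(rows="-1 -2 -3 0 0 0 0; 0 0 0 0 0 0 0; 0 0 -2 0 0 0 0; 0 0 0 0 0 0 0; 0 0 0 0 0 0 0")

```text
time_s: 17.85
eef_pos: [0.5606, 0.3102, 0.1274]
orientation: [0.787, 0.617, 0.006, 0.001]
contact_force: [-0.7, 0.1, -0.1]
grip_width: 0.0654
```

Call:
servo_tool(rows="0 -2 -1 -0.008 0.010 0 0; 0 0 0 0 0 0 0; 0 0 -2 0 0 0 0; 0 0 0 0 0 0 0; 0 0 0 0 0 0 0")

```text
time_s: 18.35
eef_pos: [0.5614, 0.3103, 0.1275]
orientation: [0.786, 0.618, 0.001, 0.001]
contact_force: [-0.5, 1.3, 1.1]
grip_width: 0.0655
```

Contact is at the expected height, the load has come off the arm and the blank is upright. Releasing.

Call:
servo_tool(rows="0 0 0 0 0 0 1; 0 0 0 0 0 0 1; 0 0 0 0 0 0 1; 0 0 0 0 0 0 1; 0 0 20 0 0 0 1")

```text
time_s: 18.85
eef_pos: [0.5603, 0.3078, 0.1433]
orientation: [0.787, 0.617, -0.002, 0.001]
contact_force: [0.4, 0.4, 0.5]
grip_width: 0.0855
```

Call:
servo_tool(rows="0 0 35 0 0 0 1; 0 0 35 0 0 0 1; 0 0 35 0 0 0 1; 0 0 30 0 0 0 1; 0 0 0 0 0 0 1")

```text
time_s: 19.35
eef_pos: [0.5596, 0.3073, 0.2844]
orientation: [0.787, 0.617, -0.002, 0.001]
contact_force: [0.3, -0.3, 1.0]
grip_width: 0.0857
```

```bash
python3 - <<'E'
from h import *
d,s=snap('wrist','w4');print(s['eef_pos'],s['orientation'],s['contact_force'],s['qpos'])
E
```

```text
[0.55960208 0.30726496 0.28439497] [ 7.86801407e-01  6.17202343e-01 -2.07351824e-03  7.17232877e-04] [ 0.29061903 -0.27029705  1.01612714] [-0.08963051  0.49441215 -0.71540544  1.23434061  0.31791695  1.52755534
 -0.99865231]
```

View pics/w4.png

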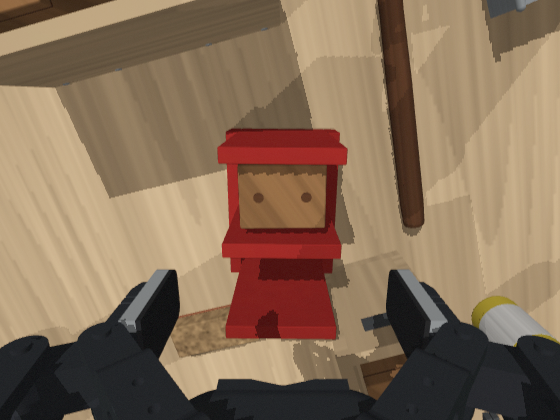

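The wrist view shows the first blank fully down in the red slot, top at (240–327, 166–229). Now the second blank.

Call:
servo_tool(rows="8 -22 0 0 0 -0.14 1; 8 -25 0 0 0 -0.14 1; 8 -25 0 0 0 -0.14 0.8; 8 -25 0 0 0 -0.14 0.8; 8 -25 0 0 0 -0.14 0.8")

```text
time_s: 19.9
eef_pos: [0.5957, 0.1853, 0.2755]
orientation: [0.953, 0.303, -0.007, -0.003]
contact_force: [1.1, -0.1, 0.9]
grip_width: 0.0685
```

Call:
servo_tool(rows="6 -25 0 0 0 -0.14 0.8; 6 -25 0 0 0 -0.14 0.8; 6 -20 0 0 0 -0.14 0.8; 3 -10 0 0 0 -0.14 0.8; 0 0 0 0 0 0 0.8")

```text
time_s: 20.4
eef_pos: [0.6164, 0.0939, 0.2666]
orientation: [1.0, 0.01, -0.012, -0.003]
contact_force: [0.7, 0.0, 0.7]
grip_width: 0.0685
```

Call:
servo_tool(rows="8 2 0 -0.005 -0.022 0.035 0.8; 0 0 -15 0 0 0 0.8; 0 0 0 0 0 0 0.8; 0 0 0 0 0 0 0.8; 0 0 0 0 0 0 0.8")

```text
time_s: 20.9
eef_pos: [0.6241, 0.1008, 0.2493]
orientation: [0.999, 0.041, -0.0, 0.0]
contact_force: [0.6, -0.4, -0.1]
grip_width: 0.0683
```

```bash
python3 - <<'E'
from h import *
d,s=snap('wrist','w5');print(s['eef_pos'],s['orientation'],s['contact_force'],s['qpos'])
E
```

```text
[0.62412698 0.10075282 0.24926067] [ 9.99142326e-01  4.14053561e-02 -4.40738619e-04  1.17067318e-04] [ 0.59500507 -0.41602893 -0.07325262] [ 0.09562037  0.43619729 -0.43956454  1.32808414  0.18292875  1.41780738
 -1.82359386]
```

View pics/w5.png

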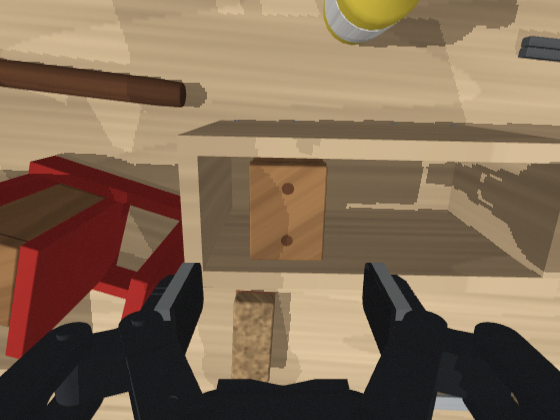

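The remaining blank's top spans about (250,165) to (326,260).

```bash
python3 - <<'E'
from h import *
P=wr('w5',[(250,165),(326,166),(323,260),(250,259)],.152);print(P.round(),P.mean(0))
E
```

```text
[[656. 124.]
 [660.  76.]
 [595.  70.]
 [591. 120.]] [625.40966889  97.49626276]
```

Call:
servo_tool(rows="1 -3 0 0 0 -0.015 0.8; 0 0 -10 0 0 0 0.8; 0 0 -30 0 0 0 0.8; 0 0 -25 0 0 0 0.8; 0 0 0 0 0 0 0.8")

```text
time_s: 21.45
eef_pos: [0.6262, 0.0979, 0.1838]
orientation: [0.999, 0.034, 0.002, -0.0]
contact_force: [-0.6, 0.2, -0.2]
grip_width: 0.0683
```

Call:
servo_tool(rows="-1 0 -15 0 0.004 0 0.8; 0 0 -20 0 0 0 0.8; 0 0 -15 0 0 0 0.8; 0 0 -5 0 0 0 0.8; 0 0 0 0 0 0 0.8")

```text
time_s: 21.95
eef_pos: [0.6262, 0.0979, 0.1279]
orientation: [0.999, 0.034, 0.002, -0.0]
contact_force: [-0.5, -0.2, 0.5]
grip_width: 0.0688
```

Call:
servo_tool(rows="-1 0 -1 0 0.004 0 0.8; 0 0 0 0 0 0 0; 0 0 0 0 0 0 0; 0 0 0 0 0 0 0; 0 0 0 0 0 0 0")

```text
time_s: 22.45
eef_pos: [0.6267, 0.0982, 0.1298]
orientation: [0.999, 0.033, 0.002, -0.001]
contact_force: [-0.8, 0.4, -1.2]
grip_width: 0.0495
```

Call:
servo_tool(rows="0 0 0 0 0 0 0; 0 0 0 0 0 0 0; 0 0 0 0 0 0 0; 0 0 15 0 0 0 0; 0 0 30 0 0 0 0")

```text
time_s: 22.95
eef_pos: [0.6238, 0.0975, 0.172]
orientation: [0.999, 0.034, -0.003, -0.0]
contact_force: [-0.4, -0.1, -0.8]
grip_width: 0.0495
```

Call:
servo_tool(rows="0 0 40 0 0 0 0; 0 0 40 0 0 0 0; 0 0 35 0 0 0 0; 0 0 10 0 0 0 0; 0 0 0 0 0 0 0")

```text
time_s: 23.45
eef_pos: [0.6238, 0.0982, 0.3113]
orientation: [0.999, 0.034, 0.002, -0.001]
contact_force: [1.1, 0.5, -2.0]
grip_width: 0.0498
```

Call:
servo_tool(rows="0 0 0 0 0 0 0; 0 0 0 0 0 0 0; 0 0 0 0 0 0 0; 0 0 0 0 0 0 0; 0 0 0 0 0 0 0")

```text
time_s: 23.95
eef_pos: [0.6221, 0.0977, 0.3057]
orientation: [0.999, 0.034, -0.002, -0.001]
contact_force: [-0.2, -0.2, -0.9]
grip_width: 0.0497
```

Call:
servo_tool(rows="-30 -20 0 0 0 0 0; -35 -22 0 0 0 0 0; -35 -22 0 0 0 0 0; -30 -20 0 0 0 0 0; -15 -10 0 0 0 0 0")

```text
time_s: 24.45
eef_pos: [0.4719, 0.003, 0.2992]
orientation: [0.999, 0.036, -0.007, -0.002]
contact_force: [0.7, 0.3, -0.7]
grip_width: 0.0497
```

Call:
servo_tool(rows="0 0 0 0 0 0 0; 0 0 0 0 0 0 0; 0 0 0 0 0 0 0; 0 0 0 0 0 0 0; 0 0 0 0 0 0 0")

```text
time_s: 24.95
eef_pos: [0.4715, 0.0027, 0.299]
orientation: [0.999, 0.035, -0.007, -0.002]
contact_force: [0.7, 0.5, -0.8]
grip_width: 0.0493
```

Call:
servo_tool(rows="0 0 0 0 0 0 0; 0 0 0 0 0 0 0; 0 0 0 0 0 0 0; 0 0 0 0 0 0 0; 0 0 0 0 0 0 0")

```text
time_s: 25.45
eef_pos: [0.4723, 0.0039, 0.2983]
orientation: [0.999, 0.036, -0.008, -0.002]
contact_force: [-1.0, 0.0, -1.1]
grip_width: 0.0497
```

Readings of −0.7 to −2.0 N mean this one is hollow, so it goes to blue. Lowering it to the bench.

Call:
servo_tool(rows="0 0 -30 -0.004 -0.014 0 0; 0 0 -40 0 0 0 0; 0 0 -40 0 0 0 0; 0 0 -30 0 0 0 0; 0 0 -10 0 0 0 0")

```text
time_s: 25.95
eef_pos: [0.4736, 0.0037, 0.147]
orientation: [0.999, 0.036, 0.004, 0.0]
contact_force: [-0.4, 0.7, -1.5]
grip_width: 0.0491
```

Call:
servo_tool(rows="0 0 -8 0 0 0 0; 0 0 -3 0 0 0 0; 0 0 0 0 0 0 0; 0 0 0 0 0 0 0; 0 0 0 0 0 0 0")

```text
time_s: 26.45
eef_pos: [0.4758, 0.0037, 0.1386]
orientation: [0.999, 0.036, 0.006, 0.0]
contact_force: [-0.2, -0.6, -1.0]
grip_width: 0.0492
```

Call:
servo_tool(rows="-2 0 -10 0 0.014 0 0; 0 0 -5 0 0 0 0; 0 0 -3 0 0 0 0; 0 0 0 0 0 0 0; 0 0 0 0 0 0 0")

```text
time_s: 26.95
eef_pos: [0.4745, 0.0037, 0.1202]
orientation: [0.999, 0.036, -0.001, 0.0]
contact_force: [-0.5, 0.3, -0.8]
grip_width: 0.0497
```

Call:
servo_tool(rows="0 0 -3 0 0 0 0; 0 0 0 0 0 0 0; 0 0 -2 0 0 0 0; 0 0 0 0 0 0 0; 0 0 0 0 0 0 0")

```text
time_s: 27.45
eef_pos: [0.4758, 0.0037, 0.1175]
orientation: [0.999, 0.035, 0.001, 0.001]
contact_force: [-0.5, -0.2, -0.9]
grip_width: 0.0493
```

Call:
servo_tool(rows="0 0 -3 0 0 0 0; 0 0 0 0 0 0 0; 0 0 0 0 0 0 0; 0 0 0 0 0 0 0; 0 0 0 0 0 0 0")

```text
time_s: 27.95
eef_pos: [0.4774, 0.0037, 0.1165]
orientation: [0.999, 0.035, 0.003, 0.001]
contact_force: [-0.6, -0.5, 2.0]
grip_width: 0.0501
```

Call:
servo_tool(rows="0 0 0 0 0 0 1; 0 0 0 0 0 0 1; 0 0 0 0 0 0 1; 0 0 0 0 0 0 1; 0 0 20 0 0 0 1")

```text
time_s: 28.45
eef_pos: [0.4754, 0.0036, 0.134]
orientation: [0.999, 0.035, 0.0, 0.001]
contact_force: [-0.5, -0.3, 0.0]
grip_width: 0.0855
```

Call:
servo_tool(rows="0 0 30 0 0 0 1; 0 0 30 0 0 0 1; 0 0 20 0 0 0.1 1; 0 0 0 0 0 0.145 1; 0 0 0 0 0 0.145 1")

```text
time_s: 28.95
eef_pos: [0.4759, 0.0039, 0.2196]
orientation: [0.972, 0.234, 0.002, 0.001]
contact_force: [0.3, 0.5, -0.4]
grip_width: 0.0854
```

Call:
servo_tool(rows="0 0 0 0 0 0.149 1; 0 0 0 0 0 0.149 1; 0 0 0 0 0 0.149 1; 0 0 0 0 0 0.149 1; 0 0 0 0 0 0.149 1")

```text
time_s: 29.45
eef_pos: [0.4762, 0.004, 0.2205]
orientation: [0.819, 0.574, 0.003, 0.001]
contact_force: [0.2, 0.7, -0.2]
grip_width: 0.0853
```

Call:
servo_tool(rows="0 0 0 0 0 0.145 1; 0 0 0 0 0 0.145 1; 0 0 0 0 0 0.142 1; 0 0 0 0 0 0 1; 0 0 0 0 0 0 1")

```text
time_s: 29.95
eef_pos: [0.476, 0.004, 0.2204]
orientation: [0.672, 0.741, 0.003, 0.0]
contact_force: [-0.7, -0.3, 0.2]
grip_width: 0.0855
```

```bash
python3 - <<'E'
from h import *
d,s=snap('wrist','w6');print(s['eef_pos'],s['orientation'],s['contact_force'],s['qpos'])
E
```

```text
[0.47603588 0.00403554 0.22041058] [6.71644878e-01 7.40865808e-01 3.30707610e-03 2.75509885e-04] [-0.73936912 -0.27639113  0.17818392] [ 0.40749168  0.10565072 -0.51151298  1.79062588  0.05012604  1.25383793
 -0.01907774]
```

View pics/w6.png

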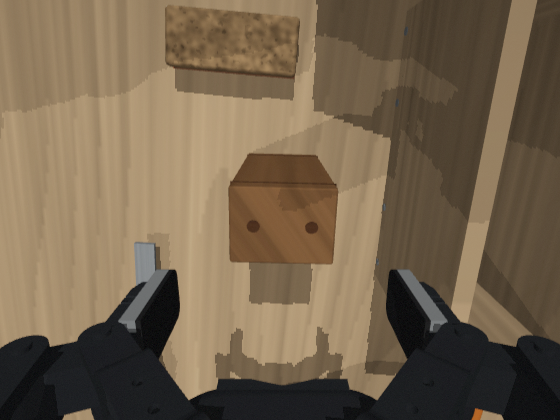

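```bash
python3 - <<'E'
from h import *
P=wr('w6',[(229,189),(336.5,189.5),(333,264),(230.5,262)],.140);print(P.round(1),P.mean(0),np.degrees(np.arctan2(*(P[1]-P[0])[::-1])),np.degrees(np.arctan2(*(P[2]-P[3])[::-1])))
E
```

```text
[[442.2  23.7]
 [506.3  29.5]
 [510.9 -19.2]
 [445.7 -24. ]] [476.28937012   2.50043836] 5.197445747523809 4.17399490184996
```

Call:
servo_tool(rows="0 0 -20 -0.004 0.004 -0.02 1; 0 0 -30 0 0 0 1; 0 0 -25 0 0 0 1; 0 0 -12 0 0 0 1; 0 0 0 0 0 0 1")

```text
time_s: 30.5
eef_pos: [0.4769, 0.0041, 0.1322]
orientation: [0.685, 0.729, 0.001, 0.002]
contact_force: [0.3, 0.4, 0.8]
grip_width: 0.0854
```

Call:
servo_tool(rows="0 0 -12 0 0 0 1; 0 0 -2 0 0 0 1; 0 0 0 0 0 0 1; 0 0 0 0 0 0 0; 0 0 0 0 0 0 0")

```text
time_s: 31.0
eef_pos: [0.4789, 0.0042, 0.1205]
orientation: [0.686, 0.728, 0.003, 0.003]
contact_force: [-0.1, -0.9, -1.4]
grip_width: 0.0658
```

Call:
servo_tool(rows="0 0 0 0 0 0 0; 0 0 0 0 0 0 0; 0 0 0 0 0 0 0; 0 0 0 0 0 0 0; 0 0 0 0 0 0 0")

```text
time_s: 31.5
eef_pos: [0.4793, 0.0041, 0.1211]
orientation: [0.686, 0.728, 0.003, 0.004]
contact_force: [0.1, 0.3, -1.6]
grip_width: 0.0656
```

Call:
servo_tool(rows="0 0 15 0 0 0 0; 0 0 35 0 0 0 0; 0 0 40 0 0 0 0; 0 -20 40 0 0 0 0; 10 -35 30 0 0 0 0")

```text
time_s: 32.0
eef_pos: [0.4842, -0.0465, 0.2817]
orientation: [0.682, 0.731, 0.0, -0.001]
contact_force: [1.2, 0.2, -1.2]
grip_width: 0.0656
```

Call:
servo_tool(rows="12 -45 15 0 0 0 0; 12 -45 5 0 0 0 0; 12 -45 0 0 0 0 0; 10 -40 0 0 0 0 0; 5 -25 0 0 0 0 0")

```text
time_s: 32.5
eef_pos: [0.5381, -0.2548, 0.3097]
orientation: [0.681, 0.732, 0.002, 0.005]
contact_force: [0.8, 0.1, -1.5]
grip_width: 0.0652
```

Call:
servo_tool(rows="1 -20 0 0.003 0.007 -0.033 0; 1 -14 0 0 0 0 0; 0 0 0 0 0 0 0; 0 0 0 0 0 0 0; 0 0 0 0 0 0 0")

```text
time_s: 33.0
eef_pos: [0.5394, -0.2933, 0.3074]
orientation: [0.694, 0.72, 0.0, -0.0]
contact_force: [-1.0, -0.2, -1.2]
grip_width: 0.0655
```

```bash
python3 - <<'E'
from h import *
d,s=snap('wrist','w7');print(s['eef_pos'],s['orientation'],s['contact_force'])
E
```

```text
[ 0.53941822 -0.29326572  0.30735556] [ 6.94471387e-01  7.19520204e-01  4.10499475e-04 -1.83336849e-05] [-0.99581129 -0.24114363 -1.23415591]
```

View pics/w7.png

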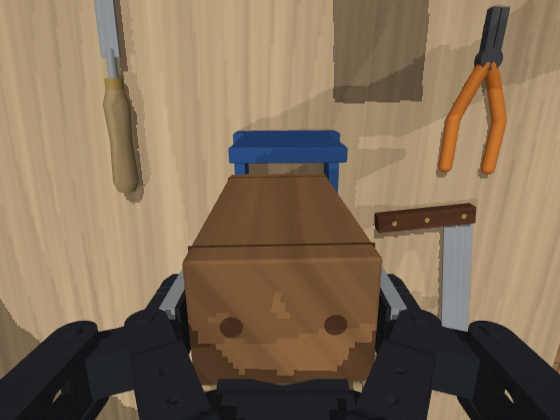

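Wrist: the blue outer board's top face is at rows about 147–161, columns 230–346. The blank's front top edge is near row 260.

```bash
python3 - <<'E'
from h import *
a=cv2.imread('pics/w7.png');cv2.imwrite('pics/w7c.png',cv2.resize(a[120:280,170:400],None,fx=3,fy=3,interpolation=cv2.INTER_CUBIC))
E
```

```text
(no output)
```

View pics/w7c.png

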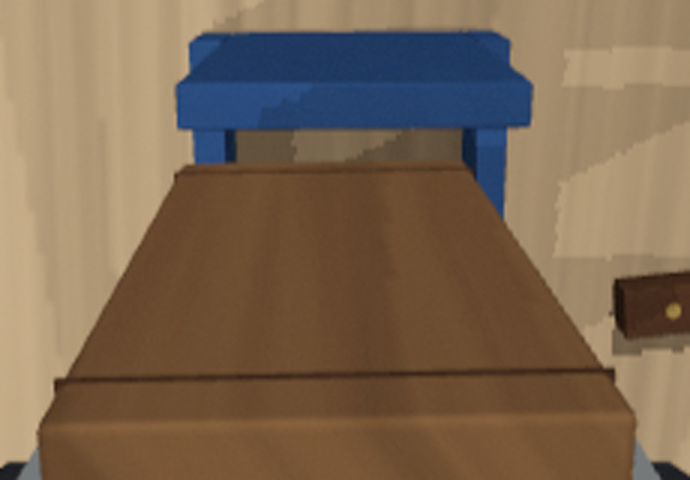

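```bash
python3 - <<'E'
from h import *
c=lambda x,y:(x/3+170,y/3+120)
P=wr('w7',[c(178,83),c(531,82),c(531,124),c(178,128)],.164);print(P.round(1),P.mean(0),np.degrees(np.arctan2(*(P[1]-P[0])[::-1])),np.degrees(np.arctan2(*(P[2]-P[3])[::-1])))
P=wr('w7',[c(42,422),c(632,418)],.3264);print(P.round(1),P.mean(0),np.degrees(np.arctan2(*(P[1]-P[0])[::-1])))
E
```

```text
[[ 498.  -255.9]
 [ 586.5 -252.6]
 [ 587.5 -263.2]
 [ 497.9 -267.3]] [ 542.45812819 -259.71585428] 2.1233377544026393 2.613813540293573
[[ 505.9 -271.3]
 [ 570.7 -268.6]] [ 538.33030905 -269.9386054 ] 2.3736159940227073
```

Call:
servo_tool(rows="2 0 -8 0 0 0 0; 0 0 -8 0 0 0 0; 0 0 0 0 0 0 0; 0 0 0 0 0 0 0; 0 0 0 0 0 0 0")

```text
time_s: 33.55
eef_pos: [0.5424, -0.2891, 0.2905]
orientation: [0.692, 0.722, 0.001, 0.0]
contact_force: [-0.6, 0.4, -0.5]
grip_width: 0.0656
```

Call:
servo_tool(rows="0 -4 0 0 0 0 0; 0 0 0 0 0 0 0; 0 0 0 0 0 0 0; 0 0 0 0 0 0 0; 0 0 0 0 0 0 0")

```text
time_s: 34.05
eef_pos: [0.5425, -0.2941, 0.2912]
orientation: [0.693, 0.721, 0.001, 0.001]
contact_force: [0.3, -0.3, -1.2]
grip_width: 0.0657
```

Call:
servo_tool(rows="0 0 -15 0 0 0 0; 0 0 -15 0 0 0 0; 0 0 -15 0 0 0 0; 0 0 0 0 0 0 0; 0 0 0 0 0 0 0")

```text
time_s: 34.55
eef_pos: [0.5429, -0.2941, 0.2463]
orientation: [0.693, 0.721, 0.001, 0.002]
contact_force: [0.4, 0.5, 0.2]
grip_width: 0.0653
```

Call:
servo_tool(rows="0 0 -15 0 0 0 0; 0 0 -15 0 0 0 0; 0 0 -15 0 0 0 0; 0 0 0 0 0 0 0; 0 0 0 0 0 0 0")

```text
time_s: 35.05
eef_pos: [0.544, -0.2945, 0.2009]
orientation: [0.693, 0.721, 0.002, 0.004]
contact_force: [-1.0, 0.6, -0.4]
grip_width: 0.0655
```

Call:
servo_tool(rows="-1 0 -15 0.003 0.009 0 0; 0 0 -15 0 0 0 0; 0 0 -15 0 0 0 0; 0 0 -8 0 0 0 0; 0 0 0 0 0 0 0")

```text
time_s: 35.55
eef_pos: [0.5433, -0.2947, 0.1445]
orientation: [0.693, 0.721, 0.0, 0.0]
contact_force: [-0.1, 0.4, -0.8]
grip_width: 0.0656
```

Call:
servo_tool(rows="0 0 -5 0 0 0 0; 0 0 -3 0 0 0 0; 0 0 0 0 0 0 0; 0 0 0 0 0 0 0; 0 0 0 0 0 0 0")

```text
time_s: 36.05
eef_pos: [0.5441, -0.295, 0.1372]
orientation: [0.693, 0.721, 0.0, 0.001]
contact_force: [-0.6, -0.3, -0.3]
grip_width: 0.0656
```

Call:
servo_tool(rows="0 0 -3 0 0 0 0; 0 0 0 0 0 0 0; 0 0 -2 0 0 0 0; 0 0 0 0 0 0 0; 0 0 0 0 0 0 0")

```text
time_s: 36.55
eef_pos: [0.5447, -0.2953, 0.1328]
orientation: [0.693, 0.721, 0.001, 0.002]
contact_force: [1.1, 0.3, -0.9]
grip_width: 0.0657
```

Call:
servo_tool(rows="0 0 -2 0 0 0 0; 0 0 0 0 0 0 0; 0 0 -2 0 0 0 0; 0 0 0 0 0 0 0; 0 0 0 0 0 0 0")

```text
time_s: 37.05
eef_pos: [0.5453, -0.297, 0.1326]
orientation: [0.693, 0.721, 0.0, 0.004]
contact_force: [-1.0, -0.8, -0.7]
grip_width: 0.0657
```

Call:
servo_tool(rows="-1 0 -3 0.003 0.006 0 0; 0 0 0 0 0 0 0; 0 0 -1 0 0 0 0; 0 0 0 0 0 0 0; 0 0 0 0 0 0 0")

```text
time_s: 37.55
eef_pos: [0.5462, -0.2986, 0.1325]
orientation: [0.693, 0.721, -0.0, 0.005]
contact_force: [-0.4, -1.0, 3.1]
grip_width: 0.0653
```

Call:
servo_tool(rows="0 0 -2 0 0 0 0; 0 0 0 0 0 0 0; 0 0 0 0 0 0 0; 0 0 0 0 0 0 0; 0 0 0 0 0 0 0")

```text
time_s: 38.05
eef_pos: [0.5462, -0.2992, 0.1325]
orientation: [0.693, 0.72, -0.0, 0.005]
contact_force: [-1.6, -0.3, 5.0]
grip_width: 0.0655
```

Call:
servo_tool(rows="-1 2 0 0.007 0.007 0 0; 0 0 0 0 0 0 0; 0 0 -1 0 0 0 0; 0 0 0 0 0 0 0; 0 0 0 0 0 0 0")

```text
time_s: 38.55
eef_pos: [0.5457, -0.2981, 0.1326]
orientation: [0.694, 0.72, -0.0, 0.001]
contact_force: [0.2, -0.3, 2.1]
grip_width: 0.0657
```

Call:
servo_tool(rows="0 0 0 0 0 0 1; 0 0 0 0 0 0 1; 0 0 0 0 0 0 1; 0 0 0 0 0 0 1; 0 0 20 0 0 0 1")

```text
time_s: 39.05
eef_pos: [0.5427, -0.296, 0.1472]
orientation: [0.693, 0.721, -0.001, -0.004]
contact_force: [0.4, -0.4, 0.0]
grip_width: 0.0853
```

Call:
servo_tool(rows="0 0 35 0 0 0 1; 0 0 35 0 0 0 1; 0 0 35 0 0 0 1; 0 0 30 0 0 0 1; 0 0 0 0 0 0 1")

```text
time_s: 39.55
eef_pos: [0.5417, -0.295, 0.2876]
orientation: [0.693, 0.721, -0.001, -0.005]
contact_force: [-1.2, -0.8, 0.2]
grip_width: 0.0855
```

```bash
python3 - <<'E'
from h import *
d,s=snap('wrist','w8');print(s['eef_pos'],s['orientation'],s['contact_force'])
snap('side','s8');snap('top','t8')
E
```

```text
[ 0.541711   -0.29503169  0.28764538] [ 0.69317655  0.72075047 -0.00130096 -0.00483165] [-1.17273798 -0.82390747  0.23568614]
```

View pics/w8.png

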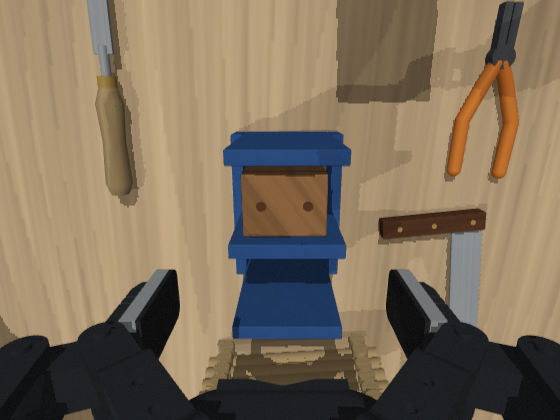

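View pics/t8.png

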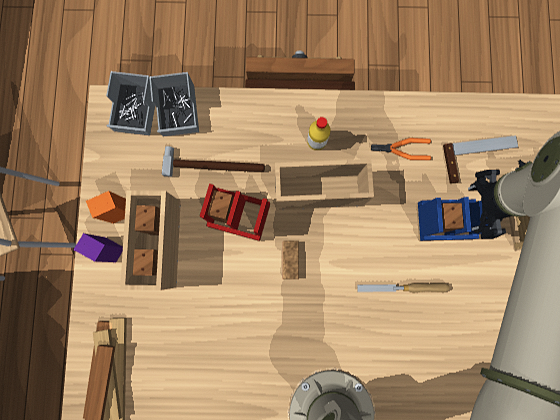

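View pics/s8.png

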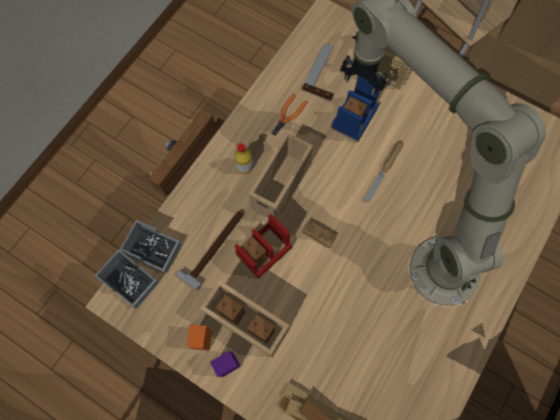

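The top view shows the tote empty, one blank in red at (222,205) and one in blue at (454,215). The side tote and the bystanders haven't moved, and the gripper is clear. I'll run a seating check and then hand in.

```bash
python3 - <<'E'
from h import *
for z in(.152,.165):
  for f,q in(('w8',[(242,235),(327,236)]),('w4',[(240,229),(326,229)])):
    P=wr(f,q,z);print(z,f,np.linalg.norm(P[1]-P[0]).round(1))
workorder.close_job()
E
```

```text
0.152 w8 67.0
0.152 w4 66.6
0.165 w8 63.7
0.165 w4 63.3
the job is handed in; nothing more can be done
```

Both blanks from the tote are standing in their racks, and the job was handed in at about 40 s of the 72 s allowed.

- **Solid blank:** it read about 3.6–4.6 N when lifted. It stands in the red rack's +y slot (`red_slot1`).
- **Hollow blank:** it read about 0.7–2 N when lifted. It stands in the blue rack's +y slot (`blue_slot1`).

I set each one on the clear bench to turn the grip from its broad faces to its narrow edges, then lowered it until the slot floor took the load.

**Last checks:**
- Seen from the wrist camera, the blanks' tops measure 66.6 and 67.0 mm wide at the height of a fully seated blank. The true width is 66 mm, so both are fully down.
- The tote is empty, and the side tote, tools and other things look unmoved.
- The gripper was open and clear of everything.

No check failed. Single force readings varied by about 1 N, so I judged each weight from several readings.

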